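Free the jammed tumbler and nest the soak set

ROBOT

A 6-joint arm with a two-finger parallel gripper is mounted at the origin on the work surface. World frame = base frame: x ahead of the robot, y to its left, z up, the work surface at z = 0. Lengths are in mm, angles in degrees, forces in N, time in s.
With the tool pointing down it reaches from about 350 to 850 mm from the base axis. Payload 8.1 kg.
Tool frame: the origin (TCP) lies midway between the tips of the shut fingers; the grasp point (between the pads) lies 19 mm behind it; z points along the fingers, y is the line along which they close (so a half turn about z gives the same grasp; the last joint's range is limited). The gripper opens to 85 mm and grips with 20 to 120 N. Pads are 22 mm wide; open, the fingers measure 114 mm over their backs; the gripper's body (76 mm by 85 mm) begins 54 mm behind the grasp point. The pads swing forward as they close: fully open they stand 13 mm farther back than shut.
Start: joints at [62.888, 7.471, 85.268, -0, 87.261, -4.893], TCP at [226.871, 555.459, 231.292] pointing down, gripper open.
Joint ranges: [-169.43, 169.43], [-51.17, 129.36], [1.28, 143.12], [-76.62, 256.62], [0, 156.53], [-152.29, 152.29]. Speed limits (degrees/s): [136.94, 136.94, 159.86, 180, 180, 180].

INTERFACE

Orientations are given as [roll, pitch, yaw] about the fixed x, y, z axes, in that order (R = Rz(yaw) Ry(pitch) Rx(roll)).
In Python, from bench import r gives the robot as it stands. The module is installed in compiled form; this text tells all that it offers.
- The arm moves only by the tool jog_arm, never from a script. Its argument "rows" is a list of rows, each a list of 2 entries, a list of its own where there are three numbers: the shift along the tool's x, y, z in mm, then the turn, a rotation vector about the tool's x, y, z in rad. A call has 1 to 10 rows; each row is the pose to reach, as a shift and turn from the pose commanded when the call began, along the tool's axes at that moment; what a row does not reach only later rows make up. A row lasts 1/10 s, in which the tool goes at most 50 mm and 8.59 degrees, less where a joint would pass 70% of its speed; a pose out of reach is approached as far as the arm can. A call with a gripper value outside its range is refused whole. "grip" is the finger opening in mm, from 0 to 85.4, set as the call begins (left out, the last holds). The fingers move at their own pace and stop on an object; "force" is the grip in N (left out, the last holds). Time passes only in rows, so rows that repeat a pose let the fingers close. It gives the time, the measured TCP pose, the force, the opening and the grip force at its end, in the units of the state.
- r.sense(): the state, without advancing time (a new reading comes with each control period).
- r.snapshot(name): name is "scene" or "top"; returns (picture, depth): 480x640x3 uint8, blue, green, red; 480x640 float32, mm along the optical axis (not along the pixel's ray), 0 where there is no reading.
- r.camera_params(name): a dict with "fx", "fy", "cx", "cy" (pixels), "pose" (4x4, takes a point from camera to world coordinates). Camera axes: x right, y down, z forward; pixel columns grow to the right and rows downward; lengths in mm; the calibration is good to about 2 mm. A picture is of the moment at which its call begins. camera_params takes no time and is no camera call.
- r.hand_in(): hands the job in; it is judged then, once.
The state is a dict: "time": time; "joint_pos": joint angles; "qd": joint speeds; "joint_efforts": joint torques, N m; "tool_pos": TCP position; "tcp_rot": TCP orientation; "ft_force": force on the tool from outside, world axes, zero at the start; "wrist_torque": the same for the moment, N m; "finger_gap": finger opening in mm; "grip_force": force on a finger pad.
Only numpy, scipy, OpenCV 4.12 (cv2) and the standard library are available. Lean on these libraries where they do the work, as an engineer would, in place of code of your own. Each camera call takes 0.05 s, during which the arm holds its last target. There are 200 camera calls.

TASK

Nest the soak set from largest to smallest: first stand the green plastic beaker upright on the bottom of the white ceramic pot and let it go, then draw the blue tumbler that has jammed in the disposal chute back up and out, and set it upright on the bottom of the beaker. Lower things gently, never dropping, throwing or ramming them, leave the nested set standing freely on the counter, and do not disturb the other things on it.

Things in the scene. Friction and masses are not known exactly. Their poses are not given: they have to be found in the camera images.
- pot_mid (a point): Centre, half-way up, of the white ceramic pot: open round pot 46 mm tall, outer diameter 80 mm at the foot and 86 mm at the rim, wall 4 mm, bottom 6 mm thick, 0.35 kg, standing on the counter. Its z axis points up to its mouth. It need not be moved. Pot, beaker and amber jar may each stand in any of three places.
- beaker_mid (a point): Centre, half-way up, of the green plastic beaker: open round cup 80 mm tall, outer diameter 54 mm at the foot and 64 mm at the rim, wall 2.5 mm, bottom 4 mm thick, about 0.10 kg, standing upright on the counter. Its z axis points to its mouth. Grip it round the outside near the rim; on the pot's bottom it stands 40 mm out of the pot.
- tumbler_mid (a point): Centre, half-way up, of the blue plastic tumbler: open round cup 120 mm tall, outer diameter 38 mm at the foot, 52 mm at the rim, wall 2.5, bottom 4 mm thick, about 0.07 kg. z runs along its axis to its mouth. It starts foot down in the chute, axis about 36 degrees from vertical, mouth leaning to the robot; its upper 45 mm stick out. On the beaker's bottom it stands 44 mm out of the beaker.
- chute: Fixed steel disposal chute on a 230 x 150 mm base plate; origin at the centre of the plate's underside, z up, x level in the direction the chute descends (away from the robot), y level across it. Its channel rises to -x at 36 degrees from vertical, 54 mm wide in y. The centre of the tumbler's foot starts at x 45, z 35 mm, on a stop.
- guard_end (a point): Middle of the upper edge of the clear splash guard, which lies parallel to the tumbler, 55 mm from its axis on the upper far side, and ends 22 mm beyond its rim: a gripper pointing straight down does not fit over the rim, so come in along the tumbler's axis, closing the fingers along the chute's y; both sides are free there.
- keeper (a joint): Spring-loaded rubber bar under the chute's steel roof, 40 mm up from the tumbler's foot (m, grows as it moves towards the channel floor). It presses the tumbler on the floor with about 10 N, so drawing it back takes about 8 to 18 N: pulling along the channel floor, on which its underside lies, takes it out in about 85 mm; it can slip or swing a little in the fingers.
- jar: Bystander: closed amber glass jar, 58 mm diameter, 85 mm tall; origin at its underside.
- tuning_fork: Bystander: nickel tuning fork, 200 mm long, 8 mm thick, lying flat along its x; origin under the root of the tines.
- otoscope: Bystander: black otoscope with chrome collar, 180 mm long, 32 mm high, lying along its x; origin on the counter near its collar.
- dish: Bystander: round steel dish, 110 mm diameter, 35 mm high; origin at its underside.
- spray: Bystander: white spray bottle, 66 mm diameter, 170 mm tall; origin at its underside.
Mind the look-alikes: they are no part of the job. Leave any red look-alike of the part that bears beaker_mid alone.

How it is judged (in metres and radians):
On the way, in this order (a step that is already met when the one before it is completed fails the run):
1. the green plastic beaker stands on the bottom of the pot, released, with the tumbler not yet in it (horizontal distance between beaker_mid and pot_mid below 0.015 m and z of beaker_mid in the frame of pot_mid below 0.028 m and angle between beaker_mid's own z axis and vertical below 0.12 rad and contact force between the fingers and beaker below 0.1 N and horizontal distance between tumbler_mid and beaker_mid above 0.04 m), for 0.2 s.
2. the blue tumbler stands on the bottom of the beaker in the pot, released (horizontal distance between beaker_mid and pot_mid below 0.015 m and z of beaker_mid in the frame of pot_mid below 0.028 m and angle between each of beaker_mid, tumbler_mid's own z axis and vertical below 0.12 rad and horizontal distance between tumbler_mid and beaker_mid below 0.013 m and z of tumbler_mid in the frame of beaker_mid below 0.029 m and contact force between the fingers and beaker below 0.1 N and contact force between the fingers and tumbler below 0.1 N), for 0.2 s.
At the end, for the whole second after the job is handed in: The pot stands upright on the counter (within 0.08 rad); the beaker stands on its bottom (within 5 mm in height, 15 mm of the pot's centre, upright within 0.12 rad); the tumbler stands on the beaker's bottom (within 5 mm, 13 mm of its centre, upright within 0.12 rad); all three at rest and released (all of step 2 and height (world z) of pot_mid below 0.028 m and angle between pot_mid's own z axis and vertical below 0.08 rad and linear speed of each of pot, beaker, tumbler below 0.02 m/s); the robot touches nothing.
It fails at once if beaker dropped or thrown (over 0.38 m/s out of the fingers) (linear speed of beaker above 0.38 m/s and contact force between the fingers and beaker below 0.05 N).
It fails at once if tumbler dropped or thrown (over 0.38 m/s out of the fingers) (linear speed of tumbler above 0.38 m/s and contact force between the fingers and tumbler below 0.05 N).
It fails at once if containers rammed together (over 60 N) (contact force between tumbler and beaker above 60 N or contact force between beaker and pot above 60 N).
It fails at once if a bystander disturbed (moved over 30 mm) (distance of any of jar, tuning_fork, otoscope, dish, spray from where it was at the start of the episode above 0.03 m).
It also fails if it takes over 64 s, if anything falls off the work surface, if the arm or the gripper's body presses on something with over 40 N, if the wrist force passes 120 N, or if a joint passes its speed limit or range.

## Working session

There is one attempt and no reset: what is moved stays moved. The work goes in short steps, Python scripts to look and compute and a tool call to move; the robot and the scene stay as the last step left them, time stands still between calls to the robot, and variables do not carry over. Pictures are saved under pics/ and viewed, at most 10 in all, crops included, and the job is handed in when it is done.

Besides the shell and the picture viewer there is one more tool, called as name(argument=value, ...), one argument or row to a line, values as JSON. jog_arm: Moves the arm, as the interface text tells. Its arguments: {"type":"object","properties":{"rows":{"type":"array"},"grip":{"type":"number"},"force":{"type":"number"}},"required":["rows"]}

```bash
mkdir -p pics; cat > h.py <<'E'
import numpy as np,cv2
from bench import r
def snap(n,f=None):
    p,d=r.snapshot(n)
    if f: cv2.imwrite('pics/'+f,p)
    np.savez('pics/last_'+n,p=p,d=d)
    return p,d
def pts(n,d):
    c=r.camera_params(n);v,u=np.mgrid[0:480,0:640]
    P=np.stack([(u-c['cx'])/c['fx']*d,(v-c['cy'])/c['fy']*d,d,np.ones_like(d)],-1)
    return (P@np.array(c['pose']).T)[...,:3]
E
python3 - <<'E'
from h import *
p,d=snap('top','t1.png');q,e=snap('scene','s1.png')
for n in('top','scene'):
    c=r.camera_params(n);print(n,c['fx'],np.round(c['pose'],2).tolist())
print(r.sense())
E
```

```text
top 531.6589999684871 [[0.02, -1.0, 0.08, 431.61], [-1.0, -0.02, -0.01, 7.39], [0.01, -0.08, -1.0, 1460.05], [0.0, 0.0, 0.0, 1.0]]
scene 516.4485184413431 [[0.71, 0.49, -0.5, 1162.28], [0.7, -0.49, 0.52, -647.13], [0.01, -0.72, -0.69, 1001.33], [0.0, 0.0, 0.0, 1.0]]
{'time': 0.1, 'joint_pos': array([ 6.28884910e+01,  7.51197587e+00,  8.53252774e+01,  9.01298841e-04,
        8.72627453e+01, -4.89270884e+00]), 'qd': array([-0.01267166, -0.07791723, -0.2348797 ,  0.06882314, -0.03181664,
        0.11357602]), 'joint_efforts': array([ 1.06674954e-03, -5.70949066e+01, -5.01941836e+01, -1.60565246e-04,
        7.84680858e-03,  2.24159481e-05]), 'tool_pos': array([226.61967404, 554.99575423, 230.31544381]), 'tcp_rot': array([-1.79900443e+02, -9.42580357e-03,  1.57781148e+02]), 'ft_force': array([-0.80046335,  0.66055706,  0.32182194]), 'wrist_torque': array([-0.01976405,  0.01745681,  0.01950173]), 'grip_force': 0.0, 'finger_gap': 85.4050932444185}
```

View pics/t1.png

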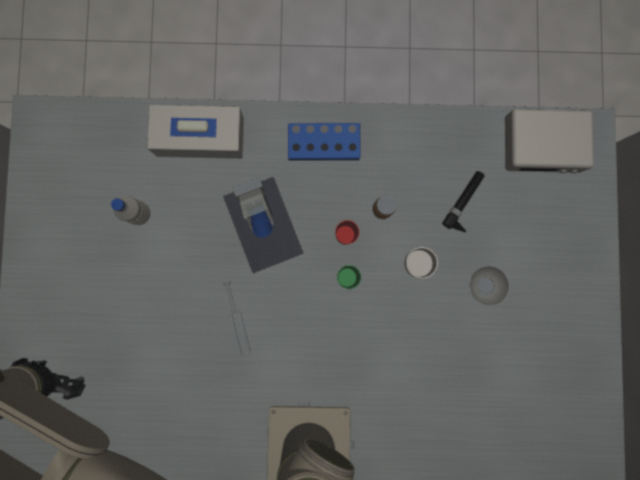

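View pics/s1.png

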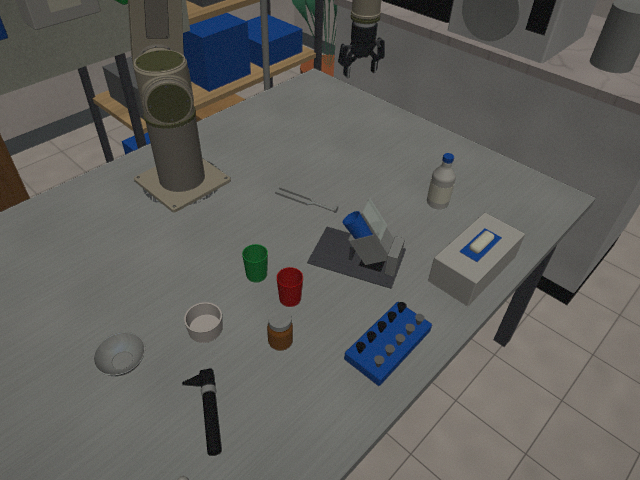

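The top view shows the green beaker at (348,277), the pot at (421,263), the red look-alike at (346,232), the tumbler at (261,224) in the chute plate around (263,225), and the jar at (384,207).

```bash
cat > m.py <<'E'
from h import *
from scipy.optimize import least_squares
def circ(X,rad):
    f=lambda c:np.hypot(*(X-c).T)-rad
    s=least_squares(f,X.mean(0),loss='soft_l1',f_scale=2);return s.x,np.abs(s.fun).mean()
def near(W,x,y,R): return np.hypot(W[...,0]-x,W[...,1]-y)<R
def rayz(n,u,v,z):
    c=r.camera_params(n);T=np.array(c['pose']);w=T[:3,:3]@[(u-c['cx'])/c['fx'],(v-c['cy'])/c['fy'],1]
    return T[:3,3]+w*(z-T[2,3])/w[2]
def hull_rim(mask,n,z):   # pixel blob -> ellipse centre -> plane z
    cs,_=cv2.findContours(mask.astype('uint8'),0,1);c=max(cs,key=cv2.contourArea);return c
E
python3 - <<'E'
from m import *
for n in('top','scene'):
    z=np.load(f'pics/last_{n}.npz');p,d=z['p'].astype(int),z['d'];W=pts(n,d);b,g,rr=p[...,0],p[...,1],p[...,2]
    G=(g>rr+25)&(g>b+20)&(d>0)
    B=(b>rr+35)&(b>g+20)&(d>0)
    Wg=W[G];print(n,'green',len(Wg),Wg.mean(0).round(1),'z',np.percentile(Wg[:,2],[1,50,99]).round(1))
    top=Wg[(Wg[:,2]>70)];print(' rim fit',circ(top[:,:2],30.7),top[:,:2].min(0),top[:,:2].max(0))
    if n=='top':
        cs,_=cv2.findContours(G.astype('uint8'),0,1);c=max(cs,key=cv2.contourArea);(u,v),R=cv2.minEnclosingCircle(c);print(' green circ',u,v,R,rayz(n,u,v,80))
    x0,y0,_=rayz('top',421,263,46)
    P=near(W,x0,y0,70)&(W[...,2]>36)&(W[...,2]<60)&(d>0);Wp=W[P];print(' pot',len(Wp),circ(Wp[:,:2],41),Wp.min(0),Wp.max(0))
    x1,y1,_=rayz('top',261,224,100)
    T=B&near(W,x1,y1,90);Wt=W[T];print(' tumb',len(Wt),Wt.mean(0),Wt.min(0),Wt.max(0))
    D=near(W,x1,y1,160)&(W[...,2]>6)&(W[...,2]<18);Wd=W[D][:,:2].astype('float32');print(' plate',len(Wd),cv2.minAreaRect(Wd), np.percentile(W[D][:,2],[5,50,95]))
    for nm,(u,v) in dict(red=(346,232),jar=(384,207)).items(): print(nm,rayz('top',u,v,80))
c=cv2.imread('pics/s1.png')[180:300,290:420];c=cv2.resize(c,None,fx=4.5,fy=4.5,interpolation=2)
t=cv2.imread('pics/t1.png')[170:280,215:310];cv2.imwrite('pics/c1.png',cv2.resize(c,(590,540)));cv2.imwrite('pics/c2.png',cv2.resize(t,None,fx=5,fy=5))
E
```

```text
top green 320 [456.7 -94.4  13.7] z [-3.3  5.1 84.4]
 rim fit (array([456.97778434, -95.88558802]), np.float64(0.8512249990039193)) [ 427.515284   -119.73786564] [487.26529049 -64.21618301]
 green circ 348.09375 277.09375 11.533424377441406 [455.7791857  -93.13497337  80.        ]
 pot 188 (array([ 499.07675454, -291.14786988]), np.float64(1.2603868888445853)) [ 457.64989948 -333.33520907   36.24880573] [ 540.84192999 -249.67686129   53.95812757]
 tumb 369 [584.48555061 133.59459888 107.84510787] [552.38220008 106.53054674  60.63892771] [618.81568319 156.73374127 151.7261128 ]
 plate 1812 ((590.452880859375, 129.06373596191406), (301.4073791503906, 303.1958312988281), 22.41246795654297) [ 6.15811027  7.98087491 12.15784815]
red [573.12936399 -86.00662671  80.        ]
jar [ 641.06085657 -184.77995465   80.        ]
scene green 836 [394.3 -58.6  62. ] z [ -0.7  53.4 361.3]
 rim fit (array([456.63149789, -96.51893889]), np.float64(169.68723614246787)) [-554.56167434 -129.70791286] [490.99571518 209.42908483]
 pot 336 (array([ 500.53353181, -293.40785958]), np.float64(1.3926720144083702)) [ 454.88302798 -335.83433716   36.00145676] [ 543.72000712 -250.25626622   50.33467518]
 tumb 482 [592.50214574 127.80293    117.01071855] [551.53145833 100.42181554  81.95282671] [625.03707792 156.5833658  161.937716  ]
 plate 808 ((595.3963623046875, 123.80894470214844), (248.88189697265625, 158.0121612548828), 19.22661590576172) [ 6.0996482   7.34682842 11.46696091]
red [573.12936399 -86.00662671  80.        ]
jar [ 641.06085657 -184.77995465   80.        ]
```

View pics/c2.png

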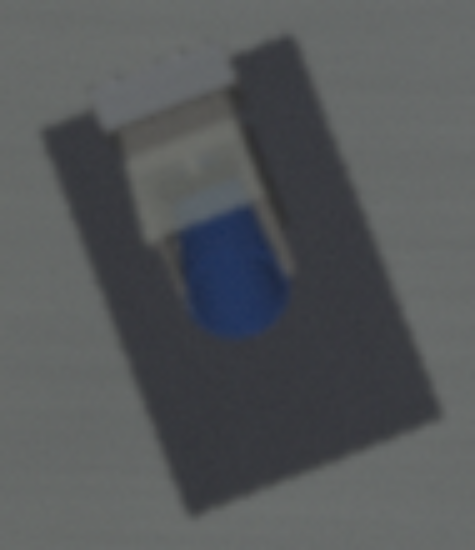

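The crop shows the plate's corners at about (224,196), (273,177), (303,253) and (253,273) in the full image. The rim of the tumbler points toward the robot.

```bash
cat > go.py <<'E'
import sys,numpy as np
from scipy.spatial.transform import Rotation as Ro
def rel(p0,e0,p1,e1):
    A=Ro.from_euler('xyz',e0,degrees=True);B=Ro.from_euler('xyz',e1,degrees=True)
    return A.inv().apply(np.subtract(p1,p0)).round(1).tolist(),(A.inv()*B).as_rotvec().round(4).tolist()
E
python3 - <<'E'
from m import *
from go import rel
z=np.load('pics/last_top.npz');p=z['p'].astype(int)
D=(p.sum(-1)<230)&(p.max(-1)<90); M=np.zeros((480,640),'uint8');M[170:285,215:310]=D[170:285,215:310]
cs,_=cv2.findContours(M,0,1);c=max(cs,key=cv2.contourArea);h=cv2.convexHull(c)[:,0]
X=np.array([rayz('top',u,v,8)[:2] for u,v in h],'float32');print('mask rect',cv2.minAreaRect(X))
K=np.array([rayz('top',u,v,8)[:2] for u,v in[(224,196),(273,177.4),(303,253),(253.4,273)]])
print('corner centre',K.mean(0),'sides',[np.linalg.norm(K[i]-K[i-1]).round() for i in range(4)])
a=(K[0]+K[1]-K[2]-K[3]);print('yaw',np.degrees(np.arctan2(a[1],a[0])))
# tumbler blue in chute frame
yaw=np.arctan2(a[1],a[0]);C=K.mean(0)
for n in('top','scene'):
    z=np.load(f'pics/last_{n}.npz');p,d=z['p'].astype(int),z['d'];W=pts(n,d);b,g,rr=p[...,0],p[...,1],p[...,2]
    T=(b>rr+35)&(b>g+20)&(d>0)&near(W,585,133,60);w=W[T]-[*C,0]
    x=w[:,0]*np.cos(yaw)+w[:,1]*np.sin(yaw);y=-w[:,0]*np.sin(yaw)+w[:,1]*np.cos(yaw)
    print(n,'x',np.percentile(x,[2,50,98]).round(1),'y',np.percentile(y,[2,50,98]).round(1),'z',np.percentile(w[:,2],[2,98]).round(1))
print(rel([226.87,555.46,231.29],[180,0,157.78],[456.5,-95.5,180],[180,0,90]))
E
```

```text
mask rect ((597.3905029296875, 138.1746063232422), (227.42503356933594, 148.5135498046875), 22.669240951538086)
corner centre [596.24657224 136.49891649] sides [np.float64(227.0), np.float64(144.0), np.float64(225.0), np.float64(146.0)]
yaw 22.65101077906082
top x [-41.3 -10.2  17.2] y [-18.1   1.8  22.1] z [ 64.2 145.7]
scene x [-40.9  -5.3  26.4] y [-26.  -10.4  24.5] z [ 92.1 143. ]
([-458.7, -515.8, 51.3], [0.0, -0.0, 1.183])
```

jog_arm(
  rows=[
    [[-330,-370,20],[0,0,0.8]],
    [[-330,-370,20],[0,0,0.8]],
    [[-330,-370,20],[0,0,0.8]],
    [[-330,-370,20],[0,0,0.8]],
    [[-330,-370,20],[0,0,0.8]],
    [[-330,-370,20],[0,0,0.8]],
    [[-330,-370,20],[0,0,0.8]],
    [[-330,-370,20],[0,0,0.8]],
    [[-330,-370,20],[0,0,0.8]],
    [[-330,-370,20],[0,0,0.8]],
  ],
  grip=85,
  force=30,
)

```text
time: 1.1
tool_pos: [392.5, 86.0, 211.1]
tcp_rot: [180.0, 0.0, 111.9]
ft_force: [1.1, 1.2, 0.4]
finger_gap: 84.9
grip_force: 0.0
```

jog_arm(
  rows=[
    [[-192,-8,61],[0,0,0.382]],
    [[-192,-8,61],[0,0,0.382]],
    [[-192,-8,61],[0,0,0.382]],
    [[-192,-8,61],[0,0,0.382]],
    [[-192,-8,61],[0,0,0.382]],
    [[-192,-8,61],[0,0,0.382]],
    [[-192,-8,61],[0,0,0.382]],
  ],
)

```text
time: 1.8
tool_pos: [456.6, -92.2, 150.4]
tcp_rot: [-180.0, -0.0, 90.1]
ft_force: [-0.2, 0.2, -0.4]
finger_gap: 85.0
grip_force: 0.0
```

```bash
python3 - <<'E'
from m import *
s=r.sense();print(s['tool_pos'],s['tcp_rot'],s['joint_pos'])
p,d=snap('scene','s2.png');p=p.astype(int);W=pts('scene',d);b,g,rr=p[...,0],p[...,1],p[...,2]
G=(g>rr+25)&(g>b+20)&(d>0)&near(W,456,-95,60);w=W[G];print(len(w),w.min(0),w.max(0))
t=w[w[:,2]>68];print(circ(t[:,:2],31))
cv2.imwrite('pics/c3.png',cv2.resize(cv2.imread('pics/s2.png')[140:320,170:410],None,fx=3,fy=3))
E
```

```text
[456.562272   -92.20012677 150.37634877] [-1.79982004e+02 -2.89853619e-02  9.00735450e+01] [-1.77453106e+01 -1.06974885e+01  1.11648678e+02  2.24957861e-02
  7.90748136e+01 -1.78231287e+01]
778 [ 424.76608958 -128.51564339   -1.61027941] [491.56607023 -64.25821005  83.92727129]
(array([457.47020732, -96.54650252]), np.float64(1.3641841902841754))
```

View pics/c3.png

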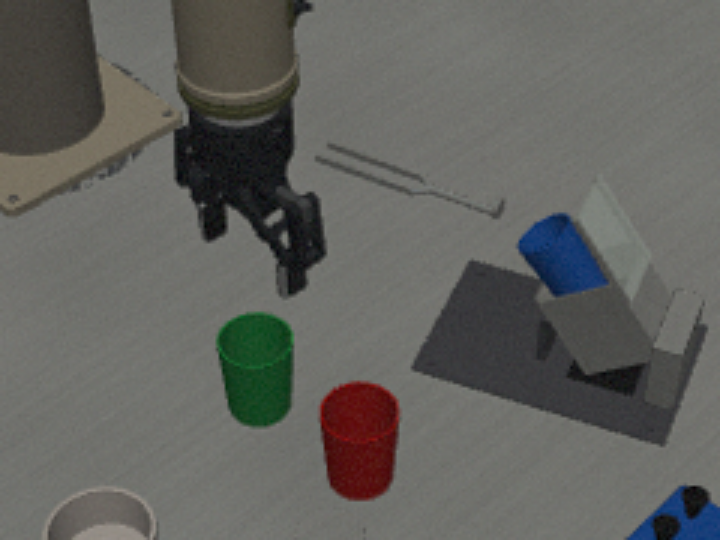

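The open gripper hangs over the green beaker (crop 255,340), fingers along world x and clear of the red one. Going down to grip.

jog_arm(
  rows=[
    [[-3.5,0.4,30],[0,0,0]],
    [[-3.5,0.4,60],[0,0,0]],
    [[-3.5,0.4,85],[0,0,0]],
    [[-3.5,0.4,98],[0,0,0]],
    [[-3.5,0.4,103],[0,0,0]],
    [[-3.5,0.4,103],[0,0,0]],
  ],
)

```text
time: 2.45
tool_pos: [457.4, -95.9, 47.7]
tcp_rot: [180.0, -0.0, 90.1]
ft_force: [0.1, -1.1, 0.7]
finger_gap: 85.1
grip_force: 0.0
```

jog_arm(
  rows=[
    [[0,0,0],[0,0,0]],
    [[0,0,0],[0,0,0]],
    [[0,0,0],[0,0,0]],
    [[0,0,0],[0,0,0]],
    [[0,0,0],[0,0,0]],
    [[0,0,0],[0,0,0]],
    [[0,0,0],[0,0,0]],
    [[0,0,0],[0,0,0]],
  ],
  grip=50,
  force=25,
)

```text
time: 3.25
tool_pos: [458.4, -96.9, 49.1]
tcp_rot: [179.9, 0.0, 90.1]
ft_force: [-2.9, 0.5, 6.2]
finger_gap: 61.9
grip_force: 26.0
```

jog_arm(
  rows=[
    [[0,0,-5],[0,0,0]],
    [[0,0,-20],[0,0,0]],
    [[0,0,-40],[0,0,0]],
    [[0,0,-65],[0,0,0]],
    [[0,0,-80],[0,0,0]],
    [[0,0,-80],[0,0,0]],
  ],
)

```text
time: 3.85
tool_pos: [459.3, -97.2, 130.7]
tcp_rot: [179.7, 0.1, 90.1]
ft_force: [0.1, 0.2, -1.0]
finger_gap: 61.5
grip_force: 27.6
```

jog_arm(
  rows=[
    [[-20,5,0],[0,0,0]],
    [[-50,10,0],[0,0,0]],
    [[-80,17,0],[0,0,0]],
    [[-110,25,0],[0,0,0]],
    [[-140,32,0],[0,0,0]],
    [[-170,38,0],[0,0,0]],
    [[-188,42,0],[0,0,0]],
    [[-196,43,0],[0,0,0]],
    [[-196,43,0],[0,0,0]],
  ],
)

```text
time: 4.75
tool_pos: [499.9, -292.8, 126.4]
tcp_rot: [-179.9, -0.0, 90.0]
ft_force: [-0.5, 0.4, -1.0]
finger_gap: 61.9
grip_force: 27.6
```

```bash
python3 - <<'E'
from m import *
s=r.sense();print(s['tool_pos'],s['tcp_rot'],s['ft_force'],s['finger_gap'])
p,d=snap('scene','s3.png');p=p.astype(int);W=pts('scene',d);b,g,rr=p[...,0],p[...,1],p[...,2]
G=(g>rr+25)&(g>b+20)&(d>0)&near(W,500,-292,60);w=W[G];print(len(w),w.min(0),w.max(0))
for lo in(90,120,140):
    t=w[(w[:,2]>lo)&(w[:,2]<lo+25)];print(lo,len(t),t[:,:2].min(0),t[:,:2].max(0),circ(t[:,:2],27+(lo+12-80)/80*5))
P=near(W,500,-292,60)&(W[...,2]>38)&(W[...,2]<52)&~G;print(circ(W[P][:,:2],42))
cv2.imwrite('pics/c4.png',cv2.resize(cv2.imread('pics/s3.png')[190:370,90:330],None,fx=3,fy=3))
E
```

```text
[ 499.86091266 -292.8067095   126.38544925] [-1.79938857e+02 -4.02018322e-02  8.99867368e+01] [-0.52196609  0.38285691 -0.97961784] 61.88500776088407
657 [ 467.75237161 -323.52840058   77.23326906] [ 543.53126019 -266.42514437  210.35275338]
90 211 [ 469.86131402 -321.85133066] [ 530.61136814 -275.19962324] (array([ 499.71424035, -291.47369876]), np.float64(1.3336148447089349))
120 191 [ 469.07259162 -322.72017166] [ 543.53126019 -267.78603422] (array([ 501.47550682, -290.4650072 ]), np.float64(1.3307385665638731))
140 177 [ 467.75237161 -323.52840058] [ 543.53126019 -266.85673854] (array([ 502.0660676 , -290.57019238]), np.float64(1.2777058413993754))
(array([ 499.31014367, -292.80356257]), np.float64(1.5755713361424444))
```

View pics/c4.png

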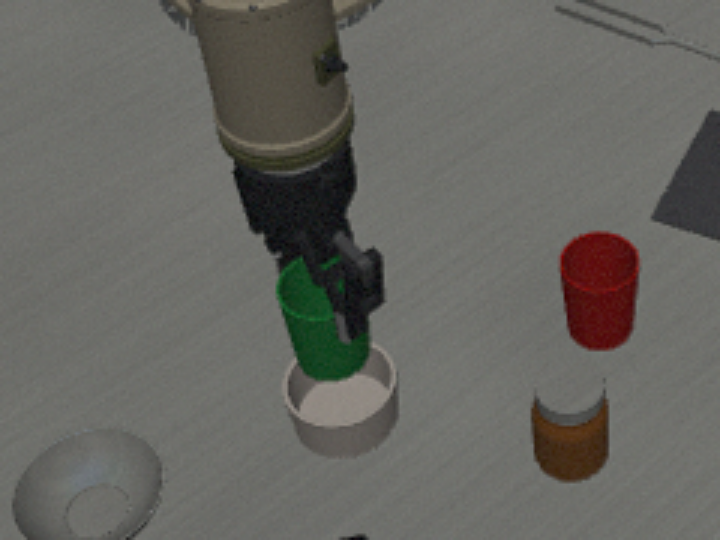

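The beaker (crop 325,330) hangs upright right over the pot (345,390). Now I lower it.

jog_arm(
  rows=[
    [[-1,0,12],[0,0,0]],
    [[-1,-0.5,26],[0,0,0]],
    [[-1,-0.5,40],[0,0,0]],
    [[-1,-0.5,52],[0,0,0]],
    [[-1,-0.5,60],[0,0,0]],
    [[-1,-0.5,65],[0,0,0]],
    [[-1,-0.5,68],[0,0,0]],
    [[-1,-0.5,69],[0,0,0]],
    [[-1,-0.5,69],[0,0,0]],
  ],
)

```text
time: 5.7
tool_pos: [500.2, -293.6, 58.7]
tcp_rot: [180.0, 0.0, 90.1]
ft_force: [0.6, -1.2, -0.8]
finger_gap: 61.8
grip_force: 27.6
```

jog_arm(
  rows=[
    [[0,0,1],[0,0,0]],
    [[0,0,2],[0,0,0]],
    [[0,0,2],[0,0,0]],
    [[0,0,2],[0,0,0]],
  ],
)

```text
time: 6.1
tool_pos: [499.9, -293.4, 56.4]
tcp_rot: [180.0, 0.0, 90.1]
ft_force: [-0.4, 0.7, -1.2]
finger_gap: 61.7
grip_force: 27.6
```

jog_arm(
  rows=[
    [[0,0,1],[0,0,0]],
    [[0,0,2],[0,0,0]],
    [[0,0,2],[0,0,0]],
    [[0,0,2],[0,0,0]],
  ],
)

```text
time: 6.5
tool_pos: [500.1, -293.8, 55.2]
tcp_rot: [180.0, 0.0, 90.1]
ft_force: [-3.7, 0.8, 6.6]
finger_gap: 61.6
grip_force: 28.2
```

Contact at the expected height. Releasing and then rising.

jog_arm(
  rows=[
    [[0,0,0],[0,0,0]],
    [[0,0,0],[0,0,0]],
    [[0,0,0],[0,0,0]],
    [[0,0,0],[0,0,0]],
    [[0,0,0],[0,0,0]],
    [[0,0,0],[0,0,0]],
  ],
  grip=80,
)

```text
time: 7.1
tool_pos: [499.9, -293.4, 54.2]
tcp_rot: [-180.0, -0.0, 90.1]
ft_force: [0.3, 1.0, 1.1]
finger_gap: 79.8
grip_force: 0.0
```

jog_arm(
  rows=[
    [[0,0,-10],[0,0,0]],
    [[0,0,-30],[0,0,0]],
    [[0,0,-65],[0,0,0]],
    [[0,0,-110],[0,0,0]],
    [[0,0,-160],[0,0,0]],
    [[0,0,-200],[0,0,0]],
    [[0,0,-200],[0,0,0]],
  ],
)

```text
time: 7.8
tool_pos: [502.8, -295.4, 263.7]
tcp_rot: [179.4, 0.4, 90.1]
ft_force: [0.2, 0.2, 0.3]
finger_gap: 80.0
grip_force: 0.0
```

```bash
python3 - <<'E'
from m import *
from go import rel
s=r.sense();print(s['tool_pos'],s['tcp_rot'])
p,d=snap('scene','s4.png');p=p.astype(int);W=pts('scene',d);b,g,rr=p[...,0],p[...,1],p[...,2]
G=(g>rr+25)&(g>b+20)&(d>0)&near(W,500,-292,60);w=W[G];print(len(w),w.min(0),w.max(0))
t=w[w[:,2]>72];print('beaker',circ(t[:,:2],31))
P=near(W,500,-292,60)&(W[...,2]>38)&(W[...,2]<52)&~G;print('pot',circ(W[P][:,:2],41))
# tumbler poses
yaw=22.65;c,sn=np.cos(np.radians(yaw)),np.sin(np.radians(yaw))
ch=lambda x,y,z:np.array([597+c*x-sn*y,137.5+sn*x+c*y,z])
from go import Ro
ax=np.array([-np.sin(np.radians(36)),0,np.cos(np.radians(36))])
foot=np.array([45,0.5,35.])
Y=np.array([-sn,c,0]);Z=-np.array([c*ax[0],sn*ax[0],ax[2]]);X=np.cross(Y,Z)
E=Ro.from_matrix(np.c_[X,Y,Z]).as_euler('xyz',degrees=True);print('X',X,'Y',Y,'Z',Z,'euler',E)
for L in(120-25,120+50,120+110):print(L,ch(*(foot+ax*L)))
print(rel(s['tool_pos'],s['tcp_rot'],[470,60,255],[180,0,180+yaw]))
print(rel([470,60,255],[180,0,180+yaw],ch(*(foot+ax*190)),E))
E
```

```text
[ 502.77131025 -295.41821897  263.71314501] [179.37167406   0.44913439  90.05736132]
838 [ 466.81621014 -324.70934646   15.27562065] [ 531.41507511 -259.60794734   89.31739329]
beaker (array([ 499.33522713, -293.29382299]), np.float64(1.3042780971824297))
pot (array([ 499.84259478, -293.21859156]), np.float64(1.6371209957257378))
X [-0.74662116 -0.31155312 -0.58778525] Y [-0.38510083  0.9228745   0.        ] Z [ 0.54245202  0.22635659 -0.80901699] euler [-180.     36.   -157.35]
95 [586.80386006 133.7870987  111.85661447]
170 [546.11995829 116.8103546  172.53288904]
230 [513.57283687 103.22895932 221.07390871]
([355.5, -32.5, 5.6], [-0.0005, 0.0159, -1.965])
([-80.4, 23.1, 66.3], [0.0, -0.6283, 0.0])
```

jog_arm(
  rows=[
    [[353,-30,0],[0,0,1.176]],
    [[353,-30,0],[0,0,1.176]],
    [[353,-30,0],[0,0,1.176]],
    [[353,-30,0],[0,0,1.176]],
    [[353,-30,0],[0,0,1.176]],
    [[353,-30,0],[0,0,1.176]],
    [[353,-30,0],[0,0,1.176]],
    [[353,-30,0],[0,0,1.176]],
    [[353,-30,0],[0,0,1.176]],
    [[353,-30,0],[0,0,1.176]],
  ],
)

```text
time: 8.85
tool_pos: [468.7, 60.6, 253.3]
tcp_rot: [-180.0, 0.1, 22.8]
ft_force: [-0.6, 0.1, 0.3]
finger_gap: 79.8
grip_force: 0.0
```

jog_arm(
  rows=[
    [[0,0,0],[0,0.628,0]],
    [[0,0,0],[0,0.628,0]],
    [[0,0,0],[0,0.628,0]],
    [[0,0,0],[0,0.628,0]],
    [[0,0,0],[0,0.628,0]],
    [[0,0,0],[0,0.628,0]],
  ],
)

```text
time: 9.45
tool_pos: [469.7, 58.1, 251.3]
tcp_rot: [-179.8, -35.6, 22.5]
ft_force: [0.4, -0.2, 0.8]
finger_gap: 79.8
grip_force: 0.0
```

```bash
cat > tum.py <<'E'
from m import *
from go import rel,Ro
yaw=22.65;c,sn=np.cos(np.radians(yaw)),np.sin(np.radians(yaw))
ch=lambda x,y,z:np.array([597+c*x-sn*y,137.5+sn*x+c*y,z])
ax=np.array([-np.sin(np.radians(36)),0,np.cos(np.radians(36))])
foot=np.array([45,0.5,35.])
Y=np.array([sn,-c,0]);Z=-np.array([c*ax[0],sn*ax[0],ax[2]]);X=np.cross(Y,Z)
E=Ro.from_matrix(np.c_[X,Y,Z]).as_euler('xyz',degrees=True)
E
python3 - <<'E'
from tum import *
s=r.sense();print(s['tool_pos'],s['tcp_rot'],s['joint_pos'],E)
for L in(190,95):print(L,ch(*(foot+ax*L)),rel(s['tool_pos'],s['tcp_rot'],ch(*(foot+ax*L)),E))
E
```

```text
[469.71727196  58.1191211  251.25706464] [-179.83256043  -35.64927871   22.46101866] [-15.77417495 -51.02003651 134.93495171  22.9714433   68.45240174
  48.48614289] [180.   -36.    22.65]
190 [535.27091782 112.28322284 188.71322893] ([29.6, -24.7, 98.3], [-0.001, 0.0061, -0.0027])
95 [586.80386006 133.7870987  111.85661447] ([30.2, -24.6, 193.3], [-0.001, 0.0061, -0.0027])
```

jog_arm(
  rows=[
    [[15,-12,40],[0,0.006,-0.003]],
    [[30,-24.7,75],[0,0.006,-0.003]],
    [[30,-24.7,98],[0,0.006,-0.003]],
    [[30,-24.7,98],[0,0.006,-0.003]],
    [[30,-24.7,98],[0,0.006,-0.003]],
  ],
)

```text
time: 9.95
tool_pos: [537.7, 114.4, 194.4]
tcp_rot: [179.8, -36.3, 23.1]
ft_force: [-0.5, 0.2, -0.0]
finger_gap: 80.4
grip_force: 0.0
```

```bash
python3 - <<'E'
from tum import *
s=r.sense();print(s['tool_pos'],s['tcp_rot'],s['joint_pos'])
for L in(120,95):print(L,rel(s['tool_pos'],s['tcp_rot'],ch(*(foot+ax*L)),E))
snap('scene','s5.png')
cv2.imwrite('pics/c5.png',cv2.resize(cv2.imread('pics/s5.png')[130:310,270:460],None,fx=3,fy=3))
E
```

```text
[537.69250349 114.41347227 194.43047225] [179.82588913 -36.26248673  23.05678467] [ -3.44064938 -33.42075008 131.37579952  19.80846662  50.41745455
  55.19303683]
120 ([-6.2, 1.1, 72.8], [-0.0011, -0.0046, 0.0057])
95 ([-6.3, 1.1, 97.8], [-0.0011, -0.0046, 0.0057])
```

View pics/c5.png

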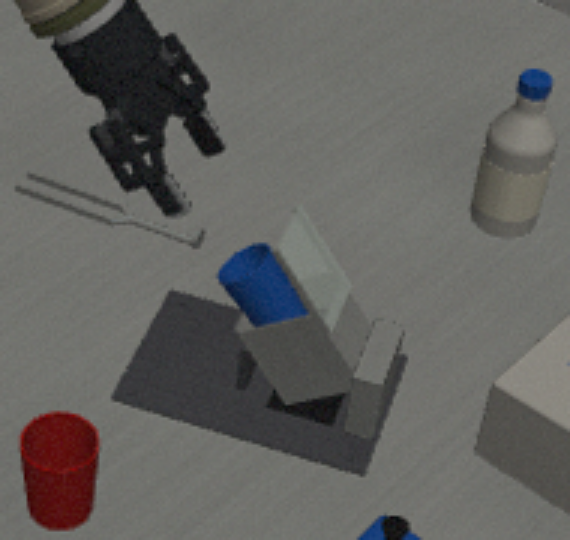

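The gripper is lined up with the tumbler, whose rim is at crop (245,262). The guard is at the upper right and both sides are free.

jog_arm(
  rows=[
    [[0,0,15],[0,0,0]],
    [[-1,0,30],[0,0,0]],
    [[-1,0,40],[0,0,0]],
    [[-1,0,40],[0,0,0]],
    [[-1,0,40],[0,0,0]],
    [[-1,0,40],[0,0,0]],
  ],
)

```text
time: 10.6
tool_pos: [558.5, 122.3, 161.7]
tcp_rot: [179.8, -36.4, 22.9]
ft_force: [0.0, 0.3, 0.1]
finger_gap: 79.8
grip_force: 0.0
```

```bash
python3 - <<'E'
from tum import *
s=r.sense();print(s['tool_pos'],s['tcp_rot'],s['ft_force'])
for L in(120,88):print(L,rel(s['tool_pos'],s['tcp_rot'],ch(*(foot+ax*L)),E))
p,d=snap('scene','s6.png');p=p.astype(int);W=pts('scene',d);b,g,rr=p[...,0],p[...,1],p[...,2]
p2,d2=snap('top','t6.png')
T=(b>rr+35)&(b>g+20)&(d>0)&near(W,585,133,60);w=W[T]
# coordinates along / across expected axis
F=ch(*foot);A=-Z;q=w-F
print('L',np.percentile(q@A,[1,50,99]).round(1),'across Y',np.percentile(q@Y,[1,50,99]).round(1),'X',np.percentile(q@X,[1,50,99]).round(1))
E
```

```text
[558.5123421  122.31071861 161.67065511] [179.82799038 -36.40101765  22.91474537] [0.02582805 0.26878232 0.07393808]
120 ([-4.8, 0.3, 33.2], [0.0003, -0.007, 0.0037])
88 ([-5.0, 0.3, 65.2], [0.0003, -0.007, 0.0037])
L [ 58.1 101.2 120.4] across Y [-24.7  12.5  27.2] X [-25.2   8.3  25. ]
```

jog_arm(
  rows=[
    [[-2,0.3,8],[0,-0.007,0.004]],
    [[-5,0.3,18],[0,-0.007,0.004]],
    [[-5,0.3,28],[0,-0.007,0.004]],
    [[-5,0.3,38],[0,-0.007,0.004]],
    [[-5,0.3,48],[0,-0.007,0.004]],
    [[-5,0.3,57],[0,-0.007,0.004]],
    [[-5,0.3,63],[0,-0.007,0.004]],
    [[-5,0.3,65],[0,-0.007,0.004]],
    [[-5,0.3,65],[0,-0.007,0.004]],
  ],
)

```text
time: 11.6
tool_pos: [589.4, 135.8, 103.5]
tcp_rot: [-179.9, -35.8, 22.6]
ft_force: [-0.5, -0.4, 0.7]
finger_gap: 80.1
grip_force: 0.0
```

jog_arm(
  rows=[
    [[0,0,0],[0,0,0]],
    [[0,0,0],[0,0,0]],
    [[0,0,0],[0,0,0]],
    [[0,0,0],[0,0,0]],
    [[0,0,0],[0,0,0]],
    [[0,0,0],[0,0,0]],
    [[0,0,0],[0,0,0]],
    [[0,0,0],[0,0,0]],
    [[0,0,0],[0,0,0]],
    [[0,0,0],[0,0,0]],
  ],
  grip=40,
  force=50,
)

```text
time: 12.6
tool_pos: [590.1, 135.6, 105.1]
tcp_rot: [-180.0, -35.9, 22.6]
ft_force: [-4.4, -2.1, 5.8]
finger_gap: 50.7
grip_force: 51.7
```

```bash
python3 - <<'E'
from tum import *
s=r.sense();print(s['tool_pos'],s['tcp_rot'],s['ft_force'],s['joint_pos'])
print(rel(s['tool_pos'],s['tcp_rot'],ch(*(foot+ax*88)),E), (s['tool_pos']-ch(*foot))@-Z)
# channel floor direction: axis tilted by taper half angle; underside line
R=Ro.from_euler('xyz',s['tcp_rot'],degrees=True)
for sg in(1,-1):
    a=np.radians(36+sg*np.degrees(np.arctan(7/120)));v=np.array([-np.sin(a)*c,-np.sin(a)*sn,np.cos(a)]);print(sg,R.inv().apply(v))
E
```

```text
[590.11797814 135.58218145 105.13157294] [-179.96178846  -35.93489037   22.62074292] [-4.41883765 -2.0738345   5.83065607] [  0.2644894  -14.30423958 127.57835972  22.91802966  35.08642039
  52.49559871]
([0.9, 0.4, -0.6], [-0.0004, 0.0011, -0.0004]) 87.35524824888714
1 [-5.93686824e-02 -3.42050813e-04 -9.98236066e-01]
-1 [ 5.70999089e-02 -3.90253486e-04 -9.98368393e-01]
```

jog_arm(
  rows=[
    [[0,0,-2],[0,0,0]],
    [[0,0,-5],[0,0,0]],
    [[0,0,-9],[0,0,0]],
    [[0,0,-13],[0,0,0]],
    [[0,0,-17],[0,0,0]],
    [[0,0,-20],[0,0,0]],
    [[0,0,-20],[0,0,0]],
  ],
)

```text
time: 13.3
tool_pos: [578.3, 131.3, 120.1]
tcp_rot: [-179.9, -35.8, 22.6]
ft_force: [-1.1, 0.4, -0.7]
finger_gap: 50.3
grip_force: 55.3
```

```bash
cat > chk.py <<'E'
from tum import *
s=r.sense();R=Ro.from_euler('xyz',s['tcp_rot'],degrees=True)
print(s['tool_pos'],s['tcp_rot'],s['finger_gap'],'F tool',R.inv().apply(s['ft_force']).round(1),'T tool',R.inv().apply(s['wrist_torque']).round(2),'L',(s['tool_pos']-ch(*foot))@-Z)
p,d=snap('scene');p=p.astype(int);W=pts('scene',d);b,g,rr=p[...,0],p[...,1],p[...,2]
T=(b>rr+35)&(b>g+20)&(d>0)&near(W,575,128,80);q=W[T]-ch(*foot)
print(len(q),'L',np.percentile(q@-Z,[1,50,99]).round(1))
E
python3 chk.py
```

```text
[578.28603467 131.29761563 120.06445555] [-179.88856918  -35.81906343   22.59911793] 50.307733036188665 F tool [-1.1 -0.8  0.1] T tool [ 0.16 -0.39  0.01] L 106.82430543795586
484 L [ 60.3 104.1 138.9]
```

The tumbler follows the fingers, with its rim 19 mm farther out. I keep pulling.

jog_arm(
  rows=[
    [[0,0,-4],[0,0,0]],
    [[0,0,-8],[0,0,0]],
    [[0,0,-13],[0,0,0]],
    [[0,0,-18],[0,0,0]],
    [[0,0,-23],[0,0,0]],
    [[0,0,-28],[0,0,0]],
    [[0,0,-33],[0,0,0]],
    [[0,0,-36],[0,0,0]],
    [[0,0,-36],[0,0,0]],
  ],
)

```text
time: 14.25
tool_pos: [559.7, 122.9, 150.7]
tcp_rot: [-180.0, -35.9, 22.6]
ft_force: [-0.2, 0.3, -1.0]
finger_gap: 50.3
grip_force: 55.2
```

```bash
python3 chk.py
```

```text
[559.73381691 122.8946179  150.66486269] [-179.96978945  -35.94598253   22.62712576] 50.30915966970932 F tool [-0.6 -0.3  0.8] T tool [-0.03 -0.4  -0.02] L 143.5463168069181
680 L [ 62.4 125.6 175.6]
```

jog_arm(
  rows=[
    [[0,0,-5],[0,0,0]],
    [[0,0,-10],[0,0,0]],
    [[0,0,-16],[0,0,0]],
    [[0,0,-22],[0,0,0]],
    [[0,0,-28],[0,0,0]],
    [[0,0,-34],[0,0,0]],
    [[0,0,-40],[0,0,0]],
    [[0,0,-46],[0,0,0]],
    [[0,0,-50],[0,0,0]],
    [[0,0,-50],[0,0,0]],
  ],
)

```text
time: 15.3
tool_pos: [532.6, 111.5, 191.1]
tcp_rot: [-180.0, -35.9, 22.6]
ft_force: [0.2, -0.1, -0.8]
finger_gap: 50.2
grip_force: 55.3
```

```bash
python3 chk.py; python3 - <<'E'
from tum import *
cv2.imwrite('pics/c6.png',cv2.resize(np.load('pics/last_scene.npz')['p'][110:310,270:460],None,fx=2.9,fy=2.9))
s=r.sense();R=Ro.from_euler('xyz',s['tcp_rot'],degrees=True)
print(s['joint_pos'],R.inv().apply([0,0,1]),R.inv().apply([c,sn,0]))
E
```

```text
[532.5795974  111.54809251 191.1367127 ] [-179.96437456  -35.94104      22.61946495] 50.16950978756767 F tool [-0.3  0.2  0.7] T tool [-0.02 -0.38  0.01] L 193.58695334943752
744 L [108.6 172.4 225.3]
[ -3.8048661  -34.13861566 132.07652259  19.73269677  50.81670588
  55.30722073] [ 5.86605371e-01 -6.27251004e-04 -8.09872672e-01] [ 8.09872771e-01 -1.42167147e-04  5.86605553e-01]
```

View pics/c6.png

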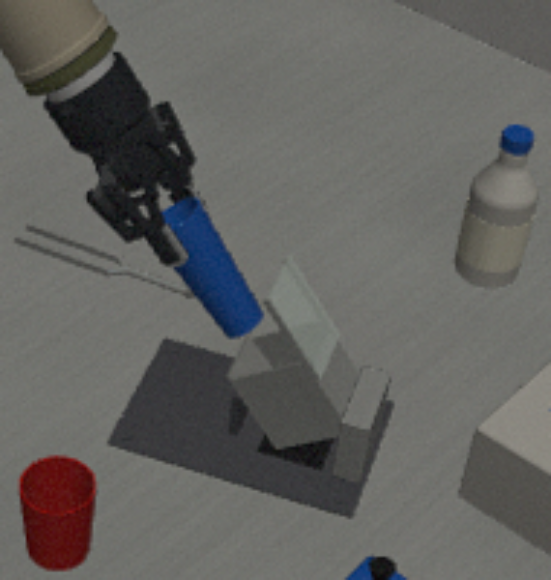

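The tumbler is clear of the chute, its foot at crop (240,330). Now I lift it and turn it upright.

jog_arm(
  rows=[
    [[12,0,-16],[0,0,0]],
    [[24,0,-32],[0,-0.08,0]],
    [[35,0,-48],[0,-0.2,0]],
    [[35,0,-48],[0,-0.32,0]],
    [[35,0,-48],[0,-0.44,0]],
    [[35,0,-48],[0,-0.56,0]],
    [[35,0,-48],[0,-0.628,0]],
    [[35,0,-48],[0,-0.628,0]],
    [[35,0,-48],[0,-0.628,0]],
  ],
)

```text
time: 16.25
tool_pos: [532.8, 112.0, 248.6]
tcp_rot: [-179.9, 0.1, 22.7]
ft_force: [-0.6, 0.6, -1.1]
finger_gap: 50.7
grip_force: 55.2
```

```bash
cat > up.py <<'E'
from tum import *
s=r.sense();print(s['tool_pos'],s['tcp_rot'],s['joint_pos'],s['finger_gap'])
for n in('scene','top'):
    p,d=snap(n);p=p.astype(int);W=pts(n,d);b,g,rr=p[...,0],p[...,1],p[...,2]
    T=(b>rr+35)&(b>g+20)&(d>0)&near(W,*s['tool_pos'][:2],70)&(np.abs(W[...,2]-s['tool_pos'][2])<130);w=W[T]
    if len(w)<60: print(n,len(w));continue
    # fit tapered cone axis: foot z free
    z0=np.percentile(w[:,2],1) 
    zf=s['tool_pos'][2]-88
    f=lambda k:np.hypot(w[:,0]-k[0]-k[2]*(w[:,2]-zf),w[:,1]-k[1]-k[3]*(w[:,2]-zf))-(19+7*(w[:,2]-zf)/120)
    m=least_squares(f,[*s['tool_pos'][:2],0,0],loss='soft_l1',f_scale=2)
    print(n,len(w),'zmin/max',np.percentile(w[:,2],[1,99]),'foot xy,slope',m.x.round(3),np.abs(m.fun).mean())
E
python3 up.py
```

```text
[532.77705416 112.0479183  248.64799124] [-1.79904049e+02  9.89063543e-02  2.26827863e+01] [ 6.43712728e+00 -1.42382217e+00  9.26718917e+01  6.44621593e-02
  8.88737310e+01  7.37530883e+01] 50.711497902274246
scene 580 zmin/max [163.76240792 281.27498391] foot xy,slope [ 5.35281e+02  1.13264e+02 -2.40000e-02 -2.90000e-02] 1.2503914512921874
top 0
```

jog_arm(
  rows=[
    [[-7,14,0],[0,0,0]],
    [[-20,40,0],[0,0,0]],
    [[-38,74,0],[0,0,0]],
    [[-57,110,0],[0,0,0]],
    [[-76,147,0],[0,0,0]],
    [[-95,184,0],[0,0,0]],
    [[-114,221,0],[0,0,0]],
    [[-133,258,0],[0,0,0]],
    [[-150,290,0],[0,0,0]],
    [[-160,310,0],[0,0,0]],
  ],
)

```text
time: 17.35
tool_pos: [502.7, -239.5, 250.2]
tcp_rot: [179.9, 0.1, 22.5]
ft_force: [0.1, 1.0, -0.6]
finger_gap: 50.3
grip_force: 55.2
```

jog_arm(
  rows=[
    [[-8,15,8],[0,0,0]],
    [[-17,32,18],[0,0,0]],
    [[-24,45,26],[0,0,0]],
    [[-27,51,30],[0,0,0]],
    [[-27,51,30],[0,0,0]],
    [[-27,51,30],[0,0,0]],
    [[-27,51,30],[0,0,0]],
  ],
)

```text
time: 18.05
tool_pos: [499.5, -292.8, 220.2]
tcp_rot: [-180.0, 0.1, 22.7]
ft_force: [0.0, 0.7, -0.1]
finger_gap: 50.4
grip_force: 55.2
```

```bash
python3 up.py; python3 - <<'E'
from m import *
z=np.load('pics/last_scene.npz');p=z['p'];cv2.imwrite('pics/c7.png',cv2.resize(p[190:370,90:330],None,fx=3,fy=3))
d=z['d'];W=pts('scene',d);p=p.astype(int);b,g,rr=p[...,0],p[...,1],p[...,2]
G=(g>rr+25)&(g>b+20)&(d>0)&near(W,500,-292,60)&(W[...,2]>72)&(W[...,2]<95);print('beaker',circ(W[G][:,:2],31))
E
```

```text
[ 499.49551775 -292.78375968  220.21744356] [-1.79969889e+02  7.17283423e-02  2.27058114e+01] [-3.54219773e+01  4.59349031e+00  8.95052854e+01 -4.51262793e-02
  8.59646709e+01  3.18754307e+01] 50.35430811506201
scene 853 zmin/max [136.52572834 253.4692693 ] foot xy,slope [ 5.01087e+02 -2.91704e+02 -1.30000e-02 -3.00000e-02] 1.1760034519906835
top 15
beaker (array([ 499.16244549, -293.26191111]), np.float64(1.154954672344177))
```

View pics/c7.png

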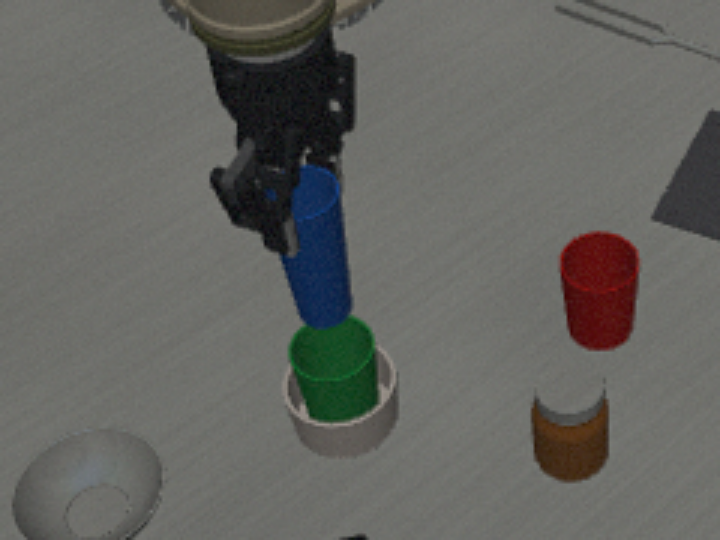

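The tumbler hangs upright above the beaker (crop 333,350), about 2 mm off. I lower it.

jog_arm(
  rows=[
    [[-1.2,0.3,8],[0,0,0]],
    [[-2.4,0.6,20],[0,0,0]],
    [[-2.4,0.6,34],[0,0,0]],
    [[-2.4,0.6,48],[0,0,0]],
    [[-2.4,0.6,62],[0,0,0]],
    [[-2.4,0.6,76],[0,0,0]],
    [[-2.4,0.6,90],[0,0,0]],
    [[-2.4,0.6,102],[0,0,0]],
    [[-2.4,0.6,108],[0,0,0]],
    [[-2.4,0.6,110],[0,0,0]],
  ],
)

```text
time: 19.15
tool_pos: [496.4, -294.6, 108.6]
tcp_rot: [-179.9, 0.1, 22.7]
ft_force: [0.2, 0.3, -1.0]
finger_gap: 50.5
grip_force: 55.2
```

jog_arm(
  rows=[
    [[0,0,2],[0,0,0]],
    [[0,0,4],[0,0,0]],
    [[0,0,6],[0,0,0]],
    [[0,0,8],[0,0,0]],
    [[0,0,8],[0,0,0]],
    [[0,0,8],[0,0,0]],
  ],
)

```text
time: 19.75
tool_pos: [496.8, -294.9, 101.7]
tcp_rot: [-179.9, 0.1, 22.6]
ft_force: [0.4, -0.2, -0.1]
finger_gap: 50.6
grip_force: 55.2
```

jog_arm(
  rows=[
    [[0,0,1],[0,0,0]],
    [[0,0,2],[0,0,0]],
    [[0,0,2],[0,0,0]],
    [[0,0,2],[0,0,0]],
  ],
)

```text
time: 20.15
tool_pos: [496.7, -294.9, 99.6]
tcp_rot: [-179.9, 0.1, 22.6]
ft_force: [0.1, 0.3, 0.4]
finger_gap: 50.6
grip_force: 55.2
```

jog_arm(
  rows=[
    [[0,0,1],[0,0,0]],
    [[0,0,1.5],[0,0,0]],
    [[0,0,1.5],[0,0,0]],
    [[0,0,1.5],[0,0,0]],
  ],
)

```text
time: 20.55
tool_pos: [496.7, -294.9, 98.1]
tcp_rot: [-179.9, 0.1, 22.6]
ft_force: [0.4, -0.0, -0.8]
finger_gap: 50.1
grip_force: 55.2
```

jog_arm(
  rows=[
    [[0,0,1],[0,0,0]],
    [[0,0,1.5],[0,0,0]],
    [[0,0,1.5],[0,0,0]],
    [[0,0,1.5],[0,0,0]],
  ],
)

```text
time: 20.95
tool_pos: [497.5, -294.9, 97.7]
tcp_rot: [-180.0, 0.0, 22.7]
ft_force: [0.1, 1.5, 5.8]
finger_gap: 50.2
grip_force: 55.6
```

Contact at 5.8 N, at the expected depth. Releasing.

jog_arm(
  rows=[
    [[0,0,0],[0,0,0]],
    [[0,0,0],[0,0,0]],
    [[0,0,0],[0,0,0]],
    [[0,0,0],[0,0,0]],
    [[0,0,0],[0,0,0]],
    [[0,0,0],[0,0,0]],
  ],
  grip=80,
)

```text
time: 21.55
tool_pos: [496.7, -294.9, 96.5]
tcp_rot: [-179.9, 0.1, 22.7]
ft_force: [-1.2, 0.7, 0.1]
finger_gap: 80.3
grip_force: 0.0
```

jog_arm(
  rows=[
    [[0,0,-10],[0,0,0]],
    [[0,0,-30],[0,0,0]],
    [[0,0,-65],[0,0,0]],
    [[0,0,-110],[0,0,0]],
    [[0,0,-140],[0,0,0]],
    [[0,0,-150],[0,0,0]],
    [[0,0,-150],[0,0,0]],
    [[0,0,-150],[0,0,0]],
  ],
)

```text
time: 22.35
tool_pos: [496.6, -294.6, 245.3]
tcp_rot: [-179.9, 0.2, 22.6]
ft_force: [-0.2, 0.3, -0.6]
finger_gap: 80.0
grip_force: 0.0
```

```bash
python3 - <<'E'
from m import *
s=r.sense();print(s['tool_pos'],s['ft_force'],s['finger_gap'])
p,d=snap('scene');cv2.imwrite('pics/c8.png',cv2.resize(p[190:370,90:330],None,fx=3,fy=3))
W=pts('scene',d);p=p.astype(int);b,g,rr=p[...,0],p[...,1],p[...,2]
G=(g>rr+25)&(g>b+20)&(d>0)&near(W,500,-292,60)&(W[...,2]>72)&(W[...,2]<95);print('beaker',circ(W[G][:,:2],31))
w=W[(b>rr+35)&(b>g+20)&(d>0)&near(W,500,-292,60)];zf=10
f=lambda k:np.hypot(w[:,0]-k[0]-k[2]*(w[:,2]-zf),w[:,1]-k[1]-k[3]*(w[:,2]-zf))-(19+7*(w[:,2]-zf)/120)
m=least_squares(f,[500,-293,0,0],loss='soft_l1',f_scale=2);print('tum',m.x.round(3),m.x[:2]+m.x[2:]*60,np.percentile(w[:,2],[1,99]))
E
```

```text
[ 496.61120458 -294.61466709  245.28262695] [-0.21551719  0.33210346 -0.62196924] 80.04787797973755
beaker (array([ 498.53716176, -293.0249428 ]), np.float64(1.0671487137126452))
tum [ 4.99707e+02 -2.94972e+02  8.00000e-03 -6.00000e-03] [ 500.21406597 -295.34664086] [ 79.49707189 131.63112842]
```

View pics/c8.png

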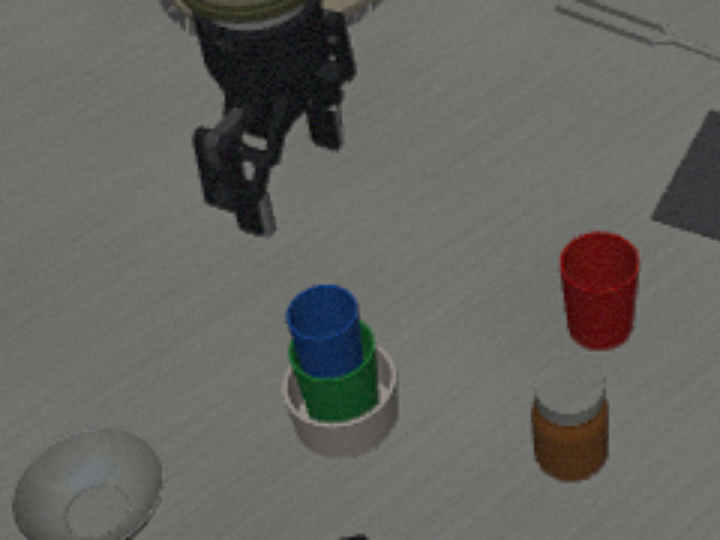

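The picture shows the set nested and upright at (335,360), with the gripper clear of it. The measured tumbler rim height is about 131 mm, against the 130 mm expected.

```bash
python3 -c "
from bench import r
print(r.hand_in())"
```

```text
the job is handed in; nothing more can be done
None
```

The beaker stands in the pot and the tumbler in the beaker, upright and released by my last camera check; I handed the job in at about 22 s, but the hand-in returned no verdict.

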